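# Drift a rock core plug out of its holder

## Task

The rock core plug is held fast in the grey holder of the blue core press. Take the red-handled drift from its wooden rest, feel for the hole in the brass guide on top, and gently press the plug down until it drops into the white tray below, without forcing the drift against the press or crushing the rock. Then stand the drift fully home in its rest again, let go, and leave the other things on the bench alone.

Things in the scene. Friction and masses are not known exactly. Their poses are not given: they have to be found in the camera images.
- press: Core press, fixed; its place and heading vary. Origin: centre of the underside of its blue base plate, 150 (x) x 170 (y) x 10 mm; z up. Grey holder block 78 (x) x 150 (y) mm, 72 to 122 mm above the bench, on two steel posts at y = +-62 mm, with a vertical 41 mm through bore on the z axis. The brass guide lies on top of the block.
- tray_floor (a point): Middle of the floor of the white catch tray on the base plate under the bore, 13 mm above the bench. Tray 110 (x) x 94 (y) mm outside, walls 3 mm thick, rim 34 mm above the bench.
- lips (a point): On the bore axis, 80 mm above the bench: height of two sprung rubber lips that retain the plug. Pushing it past them takes about 5 to 15 N; it drops by itself once its top has passed them, when the drift foot pushing it is about 80 to 72 mm above the bench. Pushing the foot on down to 68 mm is harmless.
- guide_mark (a point): Nominal centre of the top face of the brass guide (60 x 60 x 12 mm plate), on the press z axis, 134 mm above the bench. The guide is clamped by hand: its hole (14 mm wide, sharp-edged) really lies up to 6 mm from this point along each of the press x and y axes, differently every time, not measured: feel or look for it. The clamp gives way only near 40 N.
- plug: Sandstone core plug, reddish, cylinder 38 mm in diameter, 32 mm long, 85 g; origin at the centre of its underside. At the start upright in the holder's bore, from 82 to 114 mm above the bench, out of sight under the guide, whose hole always leads onto it.
- plug_center (a point): The middle of the plug, 16 mm above its origin along its axis.
- drift: The drift (push rod), 130 g: steel shaft 12 mm in diameter and 100 mm long with a 0.5 mm chamfer at the foot, and above it a red round handle 26 mm in diameter and 45 mm tall (100 to 145 mm above the foot). Origin at the centre of the foot, z up along the shaft. Starts upright in the rest, foot on the rest's floor.
- drift_tip (a point): Centre of the drift's foot (same point as its origin). Set down lightly with part of the foot over the guide's hole, it tips and stops a few tenths of a mm lower than on the flat brass.
- rest: Wooden rest, fixed, 70 x 70 mm and 44 mm tall on a 90 x 90 x 6 mm foot; origin at the centre of its underside. Vertical socket on its axis, 15 mm in diameter with a 2 mm chamfer, floor 6 mm above the bench, mouth 44 mm above it. Its place varies, and may swap sides with the press.
- beaker: Glass beaker, 68 mm wide, 90 mm tall, standing loose; origin at the centre of its foot. Bystander.
- cylinder: Clear measuring cylinder on a blue round foot, 68 mm wide at the foot, 190 mm tall, standing loose; origin under its foot. Bystander.
- marker: Orange and blue marker pen, 135 mm long, 15 mm thick, lying loose along its x axis between press and rest. Bystander.
- calculator: Black pocket calculator, 130 x 75 x 14 mm, lying loose. Bystander.
- magnifier: Black hand magnifier, lens 52 mm wide with the origin under it, handle reaching 100 mm along its -x, 10 mm thick, lying loose. Bystander.
Not all that is in view belongs to the job. Several things look just like the rest: the one meant starts farthest from the robot's base.

How it is judged:
On the way, in this order (a step that is already met when the one before it is completed fails the run):
1. The drift's foot is in the guide's hole, at least 10 mm below the guide's top face (x of drift_tip in the frame of press between -0.011 and 0.011 m and y of drift_tip in the frame of press between -0.011 and 0.011 m and z of drift_tip in the frame of press below 0.124 m), for 0.1 s.
2. The plug has been pressed out of the holder and lies in the white tray (x of plug_center in the frame of press between -0.052 and 0.052 m and y of plug_center in the frame of press between -0.045 and 0.045 m and z of plug_center in the frame of press between 0.012 and 0.045 m), for 0.2 s.
At the end, for the whole second after the job is handed in: The plug lies at rest in the press's white tray (its middle within the tray walls and 12 to 45 mm above the bench) and the drift stands at rest in its wooden rest, within about 7 degrees of upright, its foot within 6 mm of the socket floor, released (all of step 2 and x of drift_tip in the frame of rest between -0.006 and 0.006 m and y of drift_tip in the frame of rest between -0.006 and 0.006 m and z of drift_tip in the frame of rest between 0 and 0.012 m and angle between drift's own z axis and vertical below 0.12 rad and linear speed of each of drift, plug below 0.02 m/s); the robot touches nothing.
It fails at once if The drift is forced against the press or its guide (over 30 N) (contact force between drift and press above 30 N).
It fails at once if The plug is pressed with more than 30 N by the drift (contact force between drift and plug above 30 N).
It fails at once if A bystander is moved by more than 20 mm (distance of any of beaker, cylinder, marker, calculator, magnifier from where it was at the start of the episode above 0.02 m).
It fails at once if The gripper or arm presses the press (over 15 N) (contact force between any of the arm, the fingers and press above 15 N).
It also fails if it takes over 72 s, if anything falls off the work surface, if the arm or the gripper's body presses on something with over 40 N, if the wrist force passes 120 N, or if a joint passes its speed limit or range.

## Robot

A 6-joint arm with a two-finger parallel gripper is mounted at the origin on the work surface. World frame = base frame: x ahead of the robot, y to its left, z up, the work surface at z = 0. Lengths are in m, angles in rad, forces in N, time in s.
With the tool pointing down it reaches from about 0.275 to 0.875 m from the base axis. Payload 12.5 kg.
Tool frame: the origin (TCP) lies at the very end of the fingers, on their centre line; the grasp point (between the pads) lies 19 mm behind it; x points along the fingers, y is the direction in which the jaws open and shut, and the axes are right-handed (so a half turn about x gives the same grasp; the last joint's range is limited). The gripper opens to 85 mm and grips with 20 to 120 N. Pads are 22 mm wide; open, the fingers measure 114 mm over their backs; the gripper's body (76 mm by 85 mm) begins 54 mm behind the grasp point. The pads swing forward as they close: fully open they stand 13 mm farther back than shut.
Start: joints at [-1.403, 0.351, 1.652, -0, 1.139, -0.085], TCP at [0.138, -0.532, 0.206] pointing down, gripper open.
Joint ranges: [-2.75, 2.75], [-0.79, 2.1], [0.01, 2.65], [-1.57, 4.71], [0.07, 3.14], [-2.87, 2.87]. Speed limits (rad/s): [2.22, 2.22, 2.79, 3.14, 3.14, 3.14].

## Interface

Orientations are given as a 3x3 rotation matrix whose columns are the frame's x, y, z axes.
In Python, from bench import manip gives the robot as it stands. Calls block until the motion is done:
- manip.move_ptp(position, orientation): joint-space move of the TCP to a pose.
- manip.move_l(position, attitude=None, max_speed=0.15): straight line of the TCP; attitude=None keeps the orientation; max_speed is the mean speed in m/s.
- manip.move_j(angles): joint-space move.
- manip.set_gripper(opening, effort=None): opening from 0.0 (shut) to 1.0 (fully open); effort is the grip in N (None keeps the last); returns when the fingers have stopped.
- manip.dwell(seconds).
- manip.inverse_kinematics(position, orientation): joint angles nearest the present ones, or None.
- manip.grab_frame(name): name is "scene" or "top" or "wrist"; returns (picture, depth): 400x640x3 uint8, red, green, blue; 400x640 float32, m along the optical axis (not along the pixel's ray), 0 where there is no reading.
- manip.get_calibration(name): a dict with "camera_matrix" (3x3 intrinsics, pixels), "R" (3x3) and "t" (3): a world point X has camera coordinates R X + t. Camera axes: x right, y down, z forward; pixel columns grow to the right and rows downward; lengths in m; the calibration is good to about 2 mm. A picture is of the moment at which its call begins: read the wrist's pose just before it. get_calibration takes no time and is no camera call; for the wrist camera it gives the pose at the moment of the call.
A pose or a line that the arm cannot do raises manip.Unreachable and nothing moves.
- manip.sign_off(): hands the job in, once; it reports no verdict.
Trained networks look in the newest picture that a camera, given by its name, has taken for a name from the list of things; names that differ only in an ending like _2 or _b are one class to them, and where a whole thing is asked for, a point or a joint stands for the part that bears it (a point fixed in the world has none). Each returns a list of dicts, best first, with "confidence" (0 to 1); they miss things now and then, are a little off and sometimes report something else, mostly with a low value. They report only what shows in the picture. A call takes as long as a camera call. They do not tell look-alikes from the thing itself.
- manip.look_for(camera, name): "at" ([x, y, z] in m, in world coordinates, good to about 4 mm: the middle of the surface that is visible of it).
Readings, each from a call of its own:
- manip.current_time(): time.
- manip.current_qpos(): joint angles.
- manip.current_joint_vel(): joint speeds.
- manip.current_joint_torque(): joint torques, N m.
- manip.current_ee_pos(): TCP position.
- manip.current_tcp_rot(): TCP orientation.
- manip.current_force(): force on the tool from outside, world axes, zero at the start.
- manip.current_ft_torque(): the same for the moment, N m.
- manip.current_grip_width(): opening from 0.0 (shut) to 1.0 (fully open).
Only numpy, scipy, OpenCV 4.12 (cv2) and the standard library are available. Lean on these libraries where they do the work, as an engineer would, in place of code of your own. Each camera call takes 0.05 s, during which the arm holds its last target. There are 200 camera calls.

## Working session

There is one attempt and no reset: what is moved stays moved. The work goes in short steps, each a Python script; the robot and the scene stay as the last script left them, time stands still between calls to the robot, and variables do not carry over. Pictures are saved under pics/ and viewed, about 8 in all and at most 12, crops included, and the job is handed in when it is done.

```bash
mkdir -p pics; ls; python3 - <<'E'
from bench import manip
import cv2,numpy as np
ims=[]
for c in ["scene","top"]:
    p,d=manip.grab_frame(c); cv2.imwrite(f"pics/{c}0.png",p[:,:,::-1]); np.save(f"{c}_d.npy",d)
    for n in ["press","rest","drift","guide_mark","marker","beaker","cylinder","calculator","magnifier"]:
        print(c,n,[(np.round(r["at"],3).tolist(),round(r["confidence"],2)) for r in manip.look_for(c,n)])
k=manip.get_calibration("top");print(k)
print(manip.current_time(),manip.current_force())
E
```

```text
pics
scene press [([0.538, 0.179, 0.08], 0.65), ([0.513, -0.01, 0.014], 0.55)]
scene rest [([0.45, -0.128, 0.03], 0.94), ([0.619, -0.15, 0.031], 0.9), ([0.449, -0.304, 0.042], 0.87)]
scene drift [([0.602, -0.163, 0.121], 0.54)]
scene guide_mark [([0.541, 0.175, 0.084], 0.98)]
scene marker [([0.515, -0.014, 0.013], 0.66)]
scene beaker [([0.782, -0.0, 0.064], 0.88), ([0.62, -0.148, 0.029], 0.16)]
scene cylinder [([0.664, 0.431, 0.081], 0.9), ([0.538, 0.174, 0.077], 0.56)]
scene calculator [([0.681, -0.401, 0.017], 0.63)]
scene magnifier [([0.443, 0.381, 0.01], 0.8)]
top press [([0.501, 0.158, 0.121], 0.77)]
top rest [([0.436, -0.303, 0.044], 0.72), ([0.43, -0.135, 0.045], 0.62), ([0.584, -0.159, 0.044], 0.58)]
top drift [([0.595, -0.162, 0.154], 0.49)]
top guide_mark [([0.507, 0.16, 0.122], 0.62)]
top marker [([0.502, -0.011, 0.013], 0.55)]
top beaker [([0.79, -0.009, 0.044], 0.77)]
top cylinder [([0.651, 0.422, 0.06], 0.77)]
top calculator [([0.671, -0.396, 0.016], 0.77), ([0.506, 0.163, 0.119], 0.37)]
top magnifier [([0.443, 0.386, 0.009], 0.72)]
{'camera_matrix': array([[452.2541129 ,   0.        , 320.54974412],
       [  0.        , 452.2541129 , 198.23177517],
       [  0.        ,   0.        ,   1.        ]]), 'R': array([[-0.01354456, -0.99982167, -0.01315925],
       [-0.98820095,  0.0153928 , -0.15238751],
       [ 0.15256289,  0.01093997, -0.98823321]]), 't': array([0.01987054, 0.62206204, 1.22033367])}
1.0 [ 0.13023772 -0.24760481  0.52352998]
```

```bash
python3 - <<'E'
import cv2,numpy as np
a=cv2.imread("pics/scene0.png");b=cv2.imread("pics/top0.png")
cv2.imwrite("pics/both.png",cv2.resize(np.vstack([a,b]),(480,600)))
cv2.imwrite("pics/topbig.png",cv2.resize(b,(800,500)))
E
```

```text
(no output)
```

View pics/topbig.png

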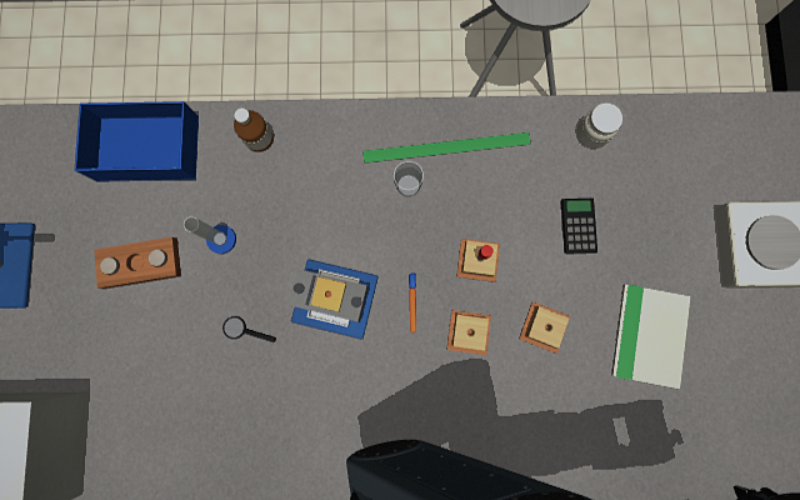

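View pics/scene0.png

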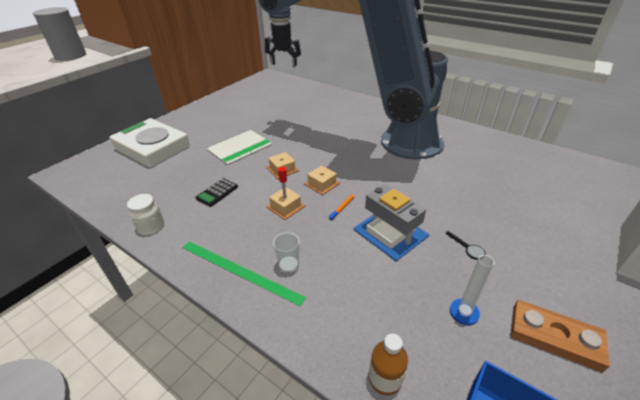

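The real rest is the far one at about (484,258) in the 800-px top view, with the drift in it. The two empty decoys are nearer the base. The press is at about (330,298), with its guide hole at about (327,294). Next I'll look at both from close by with the wrist camera.

```bash
cat > h.py <<'E'
from bench import manip
import cv2,numpy as np
def down(a): # jaw axis at world yaw a
    x=np.array([0,0,-1.]);y=np.array([np.cos(a),np.sin(a),0]);return np.stack([x,y,np.cross(x,y)],1)
def snap(c,name):
    k=manip.get_calibration(c);p,d=manip.grab_frame(c)
    cv2.imwrite(f"pics/{name}.png",p[:,:,::-1]);np.savez(f"{name}.npz",d=d,p=p,K=k["camera_matrix"],R=k["R"],t=k["t"]);return p,d,k
def pix(k,uv,z): # ray to plane z
    K,R,t=k["camera_matrix"] if "camera_matrix" in k else k["K"],k["R"],k["t"]
    d=R.T@np.linalg.inv(K)@[uv[0],uv[1],1];c=-R.T@t;return c+d*(z-c[2])/d[2]
def proj(k,X):
    K=k["camera_matrix"] if "camera_matrix" in k else k["K"];q=K@(k["R"]@np.array(X)+k["t"]);return q[:2]/q[2]
E
python3 - <<'E'
from h import *
k=manip.get_calibration("wrist");R=manip.current_tcp_rot();p=manip.current_ee_pos()
c=-k["R"].T@k["t"];print("R",R.round(3).tolist(),"cam in tool",R.T@(c-p),"axes",(k["R"]@R).round(3).tolist())
cands=[]
for name,tgt in [("wp",[0.505,0.162,0.134]),("wd",[0.598,-0.161,0.1])]:
  best=None
  for a in np.radians([-90,-60,-30,0,30,60,90,120,150]):
    D=down(a)
    ct=R.T@(c-p); f=(k["R"]@R)[2]
    # put camera axis through tgt with TCP at z=.32
    for z in [0.33 if name=="wd" else 0.30]:
        off=D@ct; fw=D@f
        cz=z+off[2]; s=(tgt[2]-cz)/fw[2]
        P=np.array([tgt[0],tgt[1],0])-np.r_[(off+s*fw)[:2],0]+[0,0,z]
        q=manip.inverse_kinematics(P,D)
        if q is not None:
            cost=np.abs(np.array(q)-manip.current_qpos()).max()
            if best is None or cost<best[0]: best=(cost,a,P,D)
  print(name,best[:3])
  manip.move_ptp(best[2],best[3]); snap("wrist",name)
  for n in ["guide_mark","press"] if name=="wp" else ["rest","drift"]: print(n,[(np.round(r["at"],4).tolist(),r["confidence"]) for r in manip.look_for("wrist",n)])
print(manip.current_time())
a=cv2.imread("pics/wp.png");b=cv2.imread("pics/wd.png");cv2.imwrite("pics/w2.png",np.vstack([a,b])[:, :][::1])
cv2.imwrite("pics/w2.png",cv2.resize(np.vstack([a,b]),None,fx=.75,fy=.75))
E
```

```text
R [[0.0, 0.25, -0.968], [-0.0, -0.968, -0.25], [-1.0, 0.0, -0.0]] cam in tool [-0.16844485 -0.00020072 -0.07539525] axes [[-0.001, 1.0, 0.0], [-0.299, -0.0, 0.954], [0.954, 0.001, 0.299]]
wp (np.float64(1.6381429148286537), np.float64(1.5707963267948966), array([0.47545646, 0.16192401, 0.3       ]))
guide_mark [([0.4918, 0.1686, 0.1183], 0.78)]
press [([0.4911, 0.173, 0.121], 0.87)]
wd (np.float64(0.5287938908771774), np.float64(0.5235987755982988), array([ 0.57307592, -0.11808811,  0.33      ]))
rest [([0.4431, -0.2969, 0.0443], 0.86), ([0.5903, -0.1525, 0.0457], 0.62), ([0.4341, -0.1292, 0.0486], 0.56)]
drift [([0.5939, -0.1647, 0.1515], 0.72)]
5.1833
```

View pics/w2.png

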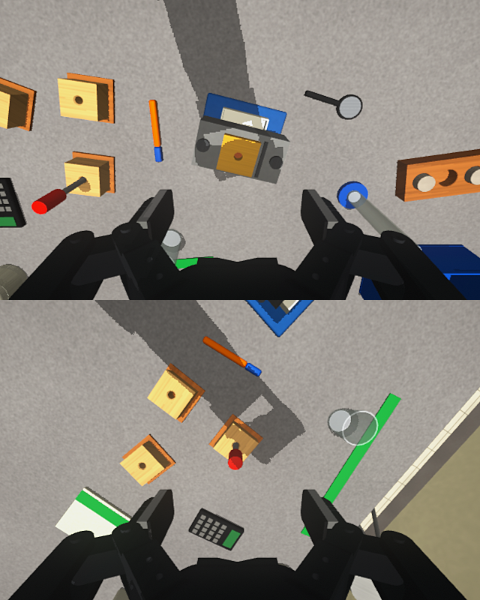

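The top half shows the press guide with its hole at about (238,156). The lower half shows the drift's red handle at about (235,462) in the far rest. I'll rectify both to metric planes.

```bash
cat >> h.py <<'E'
def ortho(f,c,z,half=0.06,n=400):
    w=np.array([[-1,-1],[1,-1],[1,1],[-1,1]])*half+np.array(c)
    src=np.float32([proj(f,[*q,z]) for q in w]);dst=np.float32([[0,0],[n,0],[n,n],[0,n]])
    return cv2.warpPerspective(f["p"][:,:,::-1].copy(),cv2.getPerspectiveTransform(src,dst),(n,n),flags=cv2.INTER_CUBIC)
E
python3 - <<'E'
from h import *
wp,wd=np.load("wp.npz"),np.load("wd.npz")
A=ortho(wp,(0.5,0.16),0.134,0.09,300);B=ortho(wd,(0.6,-0.16),0.151,0.06,300);C=ortho(wd,(0.6,-0.16),0.044,0.06,300);D=ortho(wp,(0.5,.16),0.122,0.09,300)
cv2.imwrite("pics/ortho.png",np.vstack([np.hstack([A,D]),np.hstack([B,C])]))
# drift red handle: depth cloud
for nm,f in [("wd",wd)]:
    p=f["p"].astype(int);m=(p[...,0]>120)&(p[...,1]<70)&(p[...,2]<70)
    v,u=np.nonzero(m&(f["d"]>0));d=f["d"][v,u]
    X=(f["R"].T@((np.linalg.inv(f["K"])@np.stack([u,v,np.ones_like(u)]))*d-f["t"][:,None])).T
    s=(np.abs(X[:,:2]-[0.6,-.16]).max(1)<.05)&(X[:,2]>.08);X=X[s]
    t=X[X[:,2]>np.percentile(X[:,2],98)-.004];print("top",t.mean(0),len(t),X[:,2].max())
f=wp;v,u=np.nonzero(f["d"]>0);d=f["d"][v,u]
X=(f["R"].T@((np.linalg.inv(f["K"])@np.stack([u,v,np.ones_like(u)]))*d-f["t"][:,None])).T
for lo,hi in [(.128,.14),(.117,.127)]:
    s=(X[:,2]>lo)&(X[:,2]<hi)&(np.hypot(X[:,0]-.5,X[:,1]-.16)<.11);r=cv2.minAreaRect((X[s,:2]*1000).astype(np.float32));print(lo,s.sum(),np.median(X[s,2]),r)
f=wd;v,u=np.nonzero(f["d"]>0);d=f["d"][v,u]
X=(f["R"].T@((np.linalg.inv(f["K"])@np.stack([u,v,np.ones_like(u)]))*d-f["t"][:,None])).T
s=(X[:,2]>.039)&(X[:,2]<.05)&(np.hypot(X[:,0]-.595,X[:,1]+.16)<.06);r=cv2.minAreaRect((X[s,:2]*1000).astype(np.float32));print(s.sum(),np.median(X[s,2]),r)
E
```

```text
top [ 0.59580646 -0.16594312  0.15119623] 272 0.15324595618267436
0.128 2588 0.1339333139100094 ((513.7546997070312, 165.12710571289062), (144.9909210205078, 60.701148986816406), 75.6753158569336)
0.117 4433 0.12213157734158195 ((511.8348083496094, 165.69158935546875), (150.2637481689453, 78.79972076416016), 75.87557983398438)
1439 0.04433610369473434 ((596.859619140625, -166.81234741210938), (70.21784210205078, 70.15670013427734), 81.87158966064453)
```

View pics/ortho.png

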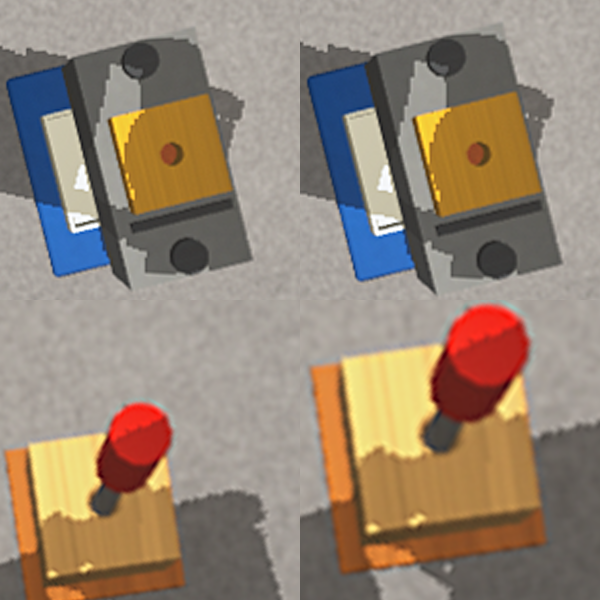

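Depth fits match the given sizes:
- **Press:** 150.3×78.8 mm block, centre (0.5118, 0.1657), yaw about −14°.
- **Rest:** 70.2×70.2 mm, centre (0.5969, −0.1668), with the drift upright in it.
- **Guide hole:** about (0.513, 0.162).

Next I'll grasp the drift, carry it over the guide and look at foot and hole together.

```bash
python3 - <<'E'
from h import *
D=down(np.pi/2)
x,y=0.5962,-0.1663
manip.move_ptp([x,y,0.25],D)
manip.move_l([x,y,0.112],max_speed=0.12)
print("pre",manip.current_force())
manip.set_gripper(0.0,60)
print("grip",manip.current_grip_width(),manip.current_force(),manip.current_ee_pos())
manip.move_l([x,y,0.20],max_speed=0.08)
print("lift",manip.current_grip_width(),manip.current_force())
manip.move_l([x,y,0.27])
manip.move_ptp([0.5132,0.1624,0.27],D)
print(manip.current_force(),manip.current_time(),manip.current_ee_pos())
snap("wrist","hold1")
p=cv2.imread("pics/hold1.png")[60:330,180:460];cv2.imwrite("pics/hold1c.png",cv2.resize(p,None,fx=2,fy=2,interpolation=cv2.INTER_CUBIC))
E
```

```text
pre [-0.2133543   0.68268928 -0.9468786 ]
grip 0.27393873570040855 [ 0.51096592 -0.47673801  3.38472013] [ 0.59648721 -0.16636716  0.11242527]
lift 0.27434364354979374 [ 0.15434889 -0.11884682 -1.24337906]
[ 0.20268943 -0.41186242 -1.45044398] 11.2667 [0.51363662 0.16159991 0.26983593]
```

View pics/hold1c.png

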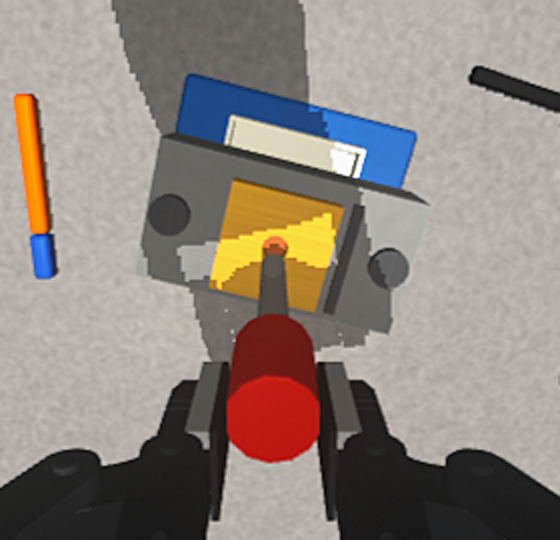

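The drift is held. Its foot shows at about (273,262) in the crop, just in front of the orange-lit hole at (275,246). I'll lower to about 4 mm above the brass and compare.

```bash
python3 - <<'E'
from h import *
manip.move_l([0.5132,0.1624,0.244],max_speed=0.05)
P=manip.current_ee_pos();print(P)
p,d,k=snap("wrist","hold2")
for n,X in [("foot pred",[P[0],P[1],.138]),("hole est",[.5132,.1624,.134])]: print(n,proj(k,X))
v,u=np.nonzero(d>0);dd=d[v,u]
X=(k["R"].T@((np.linalg.inv(k["camera_matrix"])@np.stack([u,v,np.ones_like(u)]))*dd-k["t"][:,None])).T
for lo,hi in [(.138,.150),(.15,.165),(.165,.18),(.18,.2),(.2,.22),(.24,.28)]:
    s=(X[:,2]>lo)&(X[:,2]<hi)&(np.hypot(X[:,0]-.5132,X[:,1]-.1624)<.022)
    if s.sum()>2: print(lo,s.sum(),"mean",X[s].mean(0).round(4),"y mid",(X[s,1].min()+X[s,1].max())/2, "x min", np.percentile(X[s,0],5),np.ptp(X[s,1]))
c=cv2.imread("pics/hold2.png")[130:260,240:400];cv2.imwrite("pics/hold2c.png",cv2.resize(c,None,fx=4,fy=4,interpolation=cv2.INTER_CUBIC))
E
```

```text
[0.51329527 0.16243116 0.24411376]
foot pred [316.43812932 191.97203542]
hole est [316.40738848 190.78828166]
0.138 38 mean [0.509  0.1626 0.1444] y mid 0.1624784300418648 x min 0.5078047644125956 0.010526027431078028
0.15 54 mean [0.509  0.1622 0.1579] y mid 0.16211237286549218 x min 0.5077995536213865 0.010876286754136516
0.165 65 mean [0.5092 0.1625 0.1727] y mid 0.16244956572173413 x min 0.5079110313264295 0.011417783395151454
0.18 106 mean [0.5091 0.1625 0.1902] y mid 0.16229857915087736 x min 0.5078498612997322 0.011199900189114959
0.2 132 mean [0.5091 0.1624 0.2097] y mid 0.16249721555130364 x min 0.5078370112393339 0.011485790443234667
0.24 1319 mean [0.5032 0.1625 0.2642] y mid 0.16235764237238082 x min 0.5010443030678026 0.04131394159296106
```

View pics/hold2c.png

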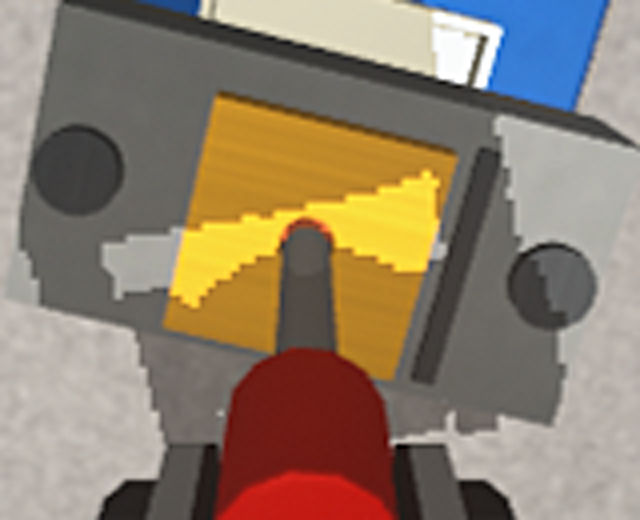

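The shaft is vertical and the foot sits over the estimated hole. I'll descend in small steps while watching the force.

```bash
cat >> h.py <<'E'
def fz(n=3): return np.mean([manip.current_force() for _ in range(n)],0)
def lower(x,y,z0,z1,step,lim,f0):
    z=z0
    while z>z1:
        z-=step; manip.move_l([x,y,z],max_speed=0.02); f=manip.current_force()-f0
        if abs(f[2])>lim or np.hypot(*f[:2])>lim: return z,f
    return z,f
E
python3 - <<'E'
from h import *
f0=fz(); print(f0,manip.current_time())
z,f=lower(.5132,.1624,.2430,.2355,.0005,4,f0)
print(z,f,manip.current_ee_pos(),manip.current_time())
E
```

```text
[-0.17083889  0.25442116 -0.38929709] 12.0333
0.2355 [ 0.56375711 -0.27748355 -1.48896507] [0.51318686 0.16239621 0.23547476] 15.7833
```

It went straight into the hole with no contact force. Next I'll press the plug, with limits on force.

```bash
python3 - <<'E'
from h import *
f0=np.array([.1,0,-1.2])
x,y=.5132,.1624
z,f=lower(x,y,.2355,.2225,.002,6,f0); print(z,f)
log=[]
while z>.1750:
    z-=.001; manip.move_l([x,y,z],max_speed=0.02); f=manip.current_force()-f0; log.append((round(z-.1064,4),f.round(1).tolist()))
    if f[2]>20 or np.hypot(*f[:2])>8: print("STOP");break
print(log); print(manip.current_grip_width(),manip.current_ee_pos(),manip.current_time())
E
```

```text
0.22149999999999997 [0.0736071  0.2249043  1.05631557]
[(0.1141, [0.5, 0.1, 0.8]), (0.1131, [0.6, 0.1, 1.3]), (0.1121, [0.6, 0.2, 2.8]), (0.1111, [-0.4, 0.1, 5.1]), (0.1101, [0.2, 0.6, 6.2]), (0.1091, [0.3, 0.4, 5.4]), (0.1081, [0.7, -0.3, 5.5]), (0.1071, [-0.3, -0.6, 5.0]), (0.1061, [0.4, -0.3, 3.7]), (0.1051, [-0.1, 0.8, 2.9]), (0.1041, [0.2, 0.7, 3.1]), (0.1031, [0.2, -1.0, 3.1]), (0.1021, [-0.0, 0.8, 2.7]), (0.1011, [-0.7, 0.0, 2.1]), (0.1001, [-0.5, -0.6, 2.9]), (0.0991, [-0.3, 0.2, 2.7]), (0.0981, [-0.2, -0.2, 2.4]), (0.0971, [0.3, 0.9, 3.3]), (0.0961, [0.4, -0.0, 2.5]), (0.0951, [0.2, -0.3, 3.8]), (0.0941, [-0.1, 0.2, 3.2]), (0.0931, [-1.0, 0.3, 2.1]), (0.0921, [1.0, -0.2, 1.7]), (0.0911, [-0.1, 0.1, 3.1]), (0.0901, [0.8, 0.6, 3.6]), (0.0891, [0.5, -0.2, 3.5]), (0.0881, [-0.4, 0.2, 2.4]), (0.0871, [1.3, -0.2, 3.4]), (0.0861, [-0.0, 0.3, 3.5]), (0.0851, [0.1, 0.1, 3.2]), (0.0841, [0.5, 1.0, 2.9]), (0.0831, [-0.2, 0.4, 2.3]), (0.0821, [-1.2, -0.3, 3.2]), (0.0811, [-0.5, -0.5, 0.2]), (0.0801, [-0.9, 0.3, -0.8]), (0.0791, [-1.1, 0.2, 0.1]), (0.0781, [0.6, 0.1, 0.5]), (0.0771, [0.3, 0.3, 0.1]), (0.0761, [-0.3, 0.3, 0.0]), (0.0751, [-0.5, 0.5, 0.3]), (0.0741, [-0.6, 0.7, 0.3]), (0.0731, [0.0, -0.2, 0.6]), (0.0721, [0.1, 0.3, 0.2]), (0.0711, [0.1, -0.4, -0.5]), (0.0701, [0.6, -0.8, 0.4]), (0.0691, [0.4, 0.6, 0.2]), (0.0681, [-0.2, 0.8, -0.5])]
0.2691082559374931 [0.51317943 0.16238854 0.17445364] 29.2833
```

The force peaked at about 6 N and fell to zero at a foot height of about 81 mm, so the plug has probably dropped. I'll withdraw and check the tray.

```bash
python3 - <<'E'
from h import *
x,y=.5132,.1624
manip.move_l([x,y,.25],max_speed=0.06); print(manip.current_force(),manip.current_grip_width())
manip.move_l([x,y,.28])
for c in ["scene","top"]:
    snap(c,c+"1"); print(c,[(np.round(r["at"],3).tolist(),r["confidence"]) for r in manip.look_for(c,"plug")])
manip.move_ptp([.5962,-.1663,.27],down(np.pi/2))
p,d,k=snap("wrist","hold3");P=manip.current_ee_pos()
v,u=np.nonzero(d>0);dd=d[v,u]
X=(k["R"].T@((np.linalg.inv(k["camera_matrix"])@np.stack([u,v,np.ones_like(u)]))*dd-k["t"][:,None])).T-[P[0],P[1],0]
near=np.hypot(X[:,0],X[:,1])<.022
print("lowest shaft z",np.sort(X[near&(X[:,2]>.1),2])[:4],"handle top",np.sort(X[near,2])[-5:])
for lo,hi in [(.17,.19),(.19,.21),(.21,.24)]:
    s=near&(X[:,2]>lo)&(X[:,2]<hi); print(lo,"xmin",np.percentile(X[s,0],5),"ymid",(X[s,1].min()+X[s,1].max())/2)
s=(X[:,2]>.039)&(X[:,2]<.05)&(np.hypot(X[:,0],X[:,1])<.06);r=cv2.minAreaRect(((X[s,:2]+P[:2])*1000).astype(np.float32));print(r,P,manip.current_time())
a=cv2.imread("pics/scene1.png")[160:270,330:460];b=cv2.imread("pics/hold3.png")[110:310,210:430]
cv2.imwrite("pics/chk.png",np.hstack([cv2.resize(a,(390,330)),cv2.resize(b,(363,330))]))
E
```

```text
[-0.5476854  -0.19896437 -1.31586078] 0.2708736293433348
scene []
top [([0.488, 0.116, 0.01], 0.74), ([0.504, -0.01, 0.01], 0.19)]
lowest shaft z [0.16430382 0.16488193 0.16488747 0.1654264 ] handle top [0.3933066  0.39333185 0.39333648 0.3935095  0.39353688]
0.17 xmin -0.005567392810505395 ymid -0.00038822937106983146
0.19 xmin -0.005437990166674994 ymid -0.000146499399660438
0.21 xmin -0.00551823202836651 ymid -0.00014121619057728962
((596.565185546875, -166.21978759765625), (69.95466613769531, 70.22789764404297), 81.70304107666016) [ 0.59634675 -0.16498125  0.27014078] 32.575
```

View pics/chk.png

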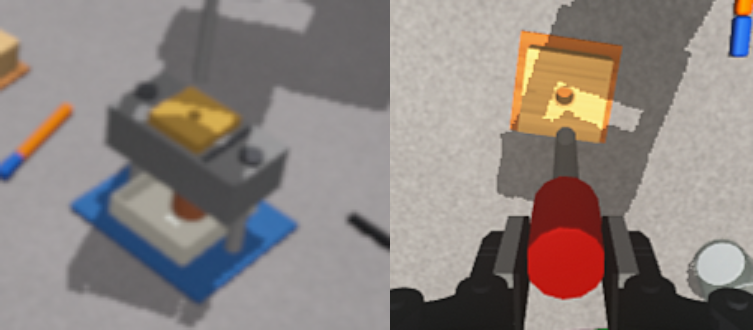

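The plug lies in the white tray, the reddish spot at about (188,205) in the left panel. The drift hasn't slipped and is upright over the real socket (right panel, socket at (565,95)). I'll insert it with force watching.

```bash
python3 - <<'E'
from h import *
x,y=.5963,-.1664
manip.move_l([x,y,.155],max_speed=0.08); manip.dwell(.2); f0=fz(); print(f0,manip.current_ee_pos())
z,f=lower(x,y,.155,.140,.001,5,f0); print(z,f)
if z<.141:
    z,f=lower(x,y,z,.116,.002,5,f0);print(z,f)
    if z<.117:
        z,f=lower(x,y,z,.1115,.0005,3,f0);print(z,f)
        if z<.1145:
            manip.set_gripper(0.75,20);manip.dwell(.3)
            manip.move_l([x,y,.26],max_speed=0.1);manip.dwell(.2)
            print("released",manip.current_force())
            manip.move_ptp([.52,-.12,.33],down(np.pi/2))
            snap("wrist","end");snap("scene","end_s")
            p,d,k=manip.grab_frame("wrist")+(manip.get_calibration("wrist"),)
            v,u=np.nonzero(d>0);dd=d[v,u]
            X=(k["R"].T@((np.linalg.inv(k["camera_matrix"])@np.stack([u,v,np.ones_like(u)]))*dd-k["t"][:,None])).T
            pp=p[v,u].astype(int);s=(pp[:,0]>90)&(pp[:,1]<70)&(pp[:,2]<70)&(np.hypot(X[:,0]-.597,X[:,1]+.166)<.03)&(X[:,2]>.08)&(X[:,2]<.17)
            H=X[s]; print("handle zmax",np.percentile(H[:,2],[90,98]),H[H[:,2]>np.percentile(H[:,2],98)-.003].mean(0))
            a=cv2.imread("pics/end_s.png")[120:270,230:460];b=cv2.imread("pics/end.png")
            cv2.imwrite("pics/fin.png",np.vstack([cv2.resize(a,(460,300)),cv2.resize(b,(460,288))]))
print(manip.current_time(),manip.current_grip_width())
E
```

```text
[ 0.44761713 -0.12645754 -1.62158955] [ 0.59640404 -0.1664343   0.15526518]
0.13999999999999999 [ 0.54874919 -0.0297342   0.69923262]
0.11599999999999996 [-1.03450737  0.93432218  0.93749656]
0.11199999999999996 [-0.59729105 -0.64164075  5.56281262]
released [-0.38787635  0.36167969 -0.36399008]
handle zmax [0.15135805 0.15192913] [ 0.59558909 -0.16635436  0.15068816]
46.3917 0.7512644435032118
```

View pics/fin.png

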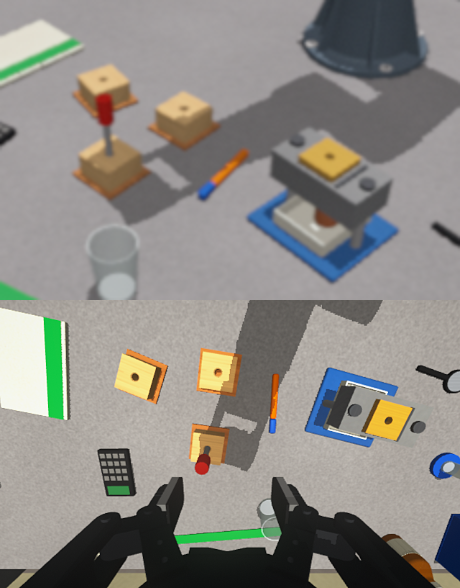

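The drift stands in the correct rest at (105,140), the plug is in the tray at (325,215), and nothing else has been disturbed. I'll hand it in.

```bash
python3 -c "
from bench import manip
manip.sign_off();print(manip.current_time())"
```

```text
the job is handed in; nothing more can be done
the job is handed in; nothing more can be done
```

The plug is out of the holder and in the white tray, and the drift is back in the far rest and released. I handed the job in at about 46 s of the 72 s allowed; no verdict is reported.

- **Pressing:** I found the guide hole in the wrist camera picture, and the drift went in at the first try with no side load. The force peaked at about 6 N and dropped to zero with the foot about 81 mm above the bench. I pushed on to 68 mm and withdrew.
- **Returning the drift:** It touched the socket floor at about 5.6 N, and I opened the gripper and moved clear.
- **Last checks:** The handle top stands at 151 mm, within 1.5 mm of the rest's axis, so the drift is upright and fully home. The last picture shows the plug in the tray and no visible change to the bystanders that are in view.
- **Failed or not checked:** The network did not find the plug: no result from the scene camera, and a wrong spot from the top camera. That the plug is in the tray therefore rests on the pictures and the force drop. I did not measure the bystanders' positions again at the end.

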